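Load a padlock on the engraving machine and clamp it down

ROBOT

A 6-joint arm with a two-finger parallel gripper is mounted at the origin on the work surface. World frame = base frame: x ahead of the robot, y to its left, z up, the work surface at z = 0. Lengths are in mm, angles in degrees, forces in N, time in s.
With the tool pointing down it reaches from about 350 to 975 mm from the base axis. Payload 7.1 kg.
Tool frame: the origin (TCP) lies at the very end of the fingers, on their centre line; the grasp point (between the pads) lies 19 mm behind it (ctrl.grip_depth is the distance from the TCP to the grasp point, in mm); z points along the fingers, y is the line along which they close (so a half turn about z gives the same grasp; the last joint's range is limited). The gripper opens to 88 mm and grips with 3 to 60 N. Pads are 20 mm wide; open, the fingers measure 115 mm over their backs; the gripper's body (75 mm by 178 mm) begins 61 mm behind the grasp point.
Start: joints at [-78.266, 24.242, 93.386, -0, 62.372, -1.089], TCP at [138.73, -609.392, 222.675] pointing down, gripper open.
Joint ranges: [-172.04, 172.04], [-51.8, 120.97], [4.93, 147.93], [-75.15, 255.16], [6.16, 154.13], [-145.62, 145.62]. Speed limits (degrees/s): [136.94, 136.94, 172.46, 180, 180, 180].

INTERFACE

Orientations are given as a 3x3 rotation matrix whose columns are the frame's x, y, z axes.
In Python, from plant import sense, get_image, camera_info, order, ctrl gives the robot as it stands. The module is installed in compiled form; this text tells all that it offers.
- The arm moves only by the tool servo_tool, never from a script. Its argument "motion" is a list of rows, each an object with "delta_pos": the shift along the tool's x, y, z scaled (see below), a list of three; "rot": the turn, a rotation vector about the tool's x, y, z scaled (see below), a list of three. In form: [{"delta_pos": [x, y, z], "rot": [wx, wy, wz]}, ...]. A call has 1 to 8 rows; each row is the pose to reach, as a shift and turn from the pose commanded when the call began, along the tool's axes at that moment; what a row does not reach only later rows make up. The controller multiplies each number of a shift by 800 mm and each number of a turn by pi/4 rad. A row lasts 1/8 s, in which the tool goes at most 62.5 mm and 10.7 degrees, less where a joint would pass 70% of its speed; a pose out of reach is approached as far as the arm can. A call with a number of a shift or a turn outside -1 to 1 is refused whole. A call with a gripper value outside its range is refused whole. "claw" is the opening, from 0 (shut) to 1 (fully open), set as the call begins (left out, the last holds). The fingers move at their own pace and stop on an object; the grip force is fixed at half the most. Time passes only in rows, so rows that repeat a pose let the fingers close. It gives the time, the measured TCP pose, the force, the opening and the grip force at its end, in the units of the state.
- sense(): the state, without advancing time (a new reading comes with each control period).
- get_image(name): name is "scene" or "top" or "wrist"; returns (picture, depth): 384x512x3 uint8, red, green, blue; 384x512 float32, mm along the optical axis (not along the pixel's ray), 0 where there is no reading.
- camera_info(name): a dict with "K" (3x3 intrinsics, pixels), "pose" (4x4, takes a point from camera to world coordinates); the wrist camera has in their place "mount" (4x4, takes a point from camera to tool coordinates, whose origin is the TCP and whose axes are the flange's). Camera axes: x right, y down, z forward; pixel columns grow to the right and rows downward; lengths in mm; the calibration is good to about 2 mm. A picture is of the moment at which its call begins: read the wrist's pose just before it. camera_info takes no time and is no camera call.
- order.finish_job(): hands the job in; it is judged then, once.
The state is a dict: "time_s": time; "joints": joint angles; "qd": joint speeds; "joint_torque": joint torques, N m; "eef_pos": TCP position; "eef_rot": TCP orientation; "wrist_force": force on the tool from outside, world axes, zero at the start; "ft_torque": the same for the moment, N m; "width": finger opening in mm; "finger_force": force on a finger pad.
Only numpy, scipy, OpenCV 4.12 (cv2) and the standard library are available. Lean on these libraries where they do the work, as an engineer would, in place of code of your own. Each camera call takes 0.05 s, during which the arm holds its last target. There are 200 camera calls.

TASK

Lay the brass padlock flat on the engraving machine's sloping bed, shackle pointing up the slope, with its foot between the two blue guides and fully down against the ledge. Then swing the blue-handled clamp down onto it and press it firmly, so that once you let go its rubber pad keeps the padlock pressed tight. Leave the other things on the counter where they are.

Things in the scene. Friction and masses are not known exactly. Their poses are not given: they have to be found in the camera images.
- padlock: Padlock lying flat. Brass body 66 long (x) x 56 wide (y) x 26 mm thick (z), with a steel shackle of 9 mm round bar, 47 mm wide overall, sticking out 46 mm beyond the body's +x end at half thickness. Origin: centre of the brass body's underside (33 mm from its foot, the -x end); x points to the shackle, z up out of the upper face. About 0.45 kg.
- bed: Sloping pale aluminium bed, 168 x 150 mm, rising 26 degrees away from the robot. Origin: on its surface, mid-width, at the inner face of the black bottom ledge (14 mm high, 12 thick); x up the slope, y across, z out of the plate. Two blue guides (14 mm high, x 0 to 18, y 31 to 45 mm each side) leave a 62 mm gap for the padlock's foot. A padlock fully home has its origin at x 33, y 0, z 0 mm.
- machine: Engraving machine, fixed, 250 x 220 mm, carrying the bed and clamp. Origin on the counter under the bed (70 mm further on than the ledge), z up, x away from its front. Behind the bed its white housing is 131 mm high; two steel clamp hinge posts stand on the bed (bed x 128 to 152, y 16 to 28 mm each side, 50 mm high).
- clamp (a joint): Clamp hinge angle, rad: 0 = arm parallel to the bed (hard stop), grows as it swings up to 1.75; the hinge is stiff (about 5 N at the handle) and stays where it is left. With the padlock in place the pad touches it at about 0.05 and is fully pressed near 0.
- clamp_grip (a point): Centre of the clamp's blue crossbar handle: a round bar 16 mm thick, 120 mm long, lying along the bed's y, at the end of the clamp arm (steel bar 18 mm wide, 12 mm thick), 175 mm from the hinge. Axes: x points along the arm to the hinge, y along the bar.
- clamp_hinge (a point): Clamp hinge axis (along the bed's y), at x = 140, z = 42 mm in the bed's frame. With the clamp at angle q the handle's centre is at x = 140 - 175 cos q, z = 42 + 175 sin q mm in the bed's frame.
- pad: Round rubber pad, 32 mm across, under the clamp arm 102 mm from the hinge, on a stiff spring with 5 mm travel (10 N when fully pressed). Origin: centre of its lower face.
- jar: Bystander: amber glass jar with blue cap, 60 mm across, 65 mm high. Origin under its centre.
- cylinder_lock: Bystander: steel door-lock cylinder, 75 mm long (x), 23 mm wide, 46 mm high. Origin under its centre.
- spanner: Bystander: steel spanner lying along its x, about 200 mm long. Origin under its middle.
There are look-alikes about, which are no part of the job. What is shaped like the padlock but green or pink is not meant.

How it is judged:
By the outcome, as a careful person would: the job done as asked, in the order asked, and still so for the second after the job is handed in, with the robot touching nothing.
It also fails if it takes over 72 s, if anything falls off the work surface, if the arm or the gripper's body presses on something with over 40 N, if the wrist force passes 120 N, or if a joint passes its speed limit or range.

## Working session

There is one attempt and no reset: what is moved stays moved. The work goes in short steps, Python scripts to look and compute and a tool call to move; the robot and the scene stay as the last step left them, time stands still between calls to the robot, and variables do not carry over. Pictures are saved under pics/ and viewed, at most 10 in all, crops included, and the job is handed in when it is done.

Besides the shell and the picture viewer there is one more tool, called as name([rows], argument=value, ...), one row to a line, values as JSON. servo_tool: Moves the arm, as the interface text tells. Shifts and turns lie within -1 to 1; 1 stands for 800 mm of shift or pi/4 rad of turn. Its arguments: {"type":"object","properties":{"motion":{"type":"array"},"claw":{"type":"number"}},"required":["motion"]}

```bash
mkdir -p pics; cat > h.py <<'E'
import numpy as np, cv2
from plant import sense, get_image, camera_info, order, ctrl
def cloud(name):
    if name=='wrist':
        s=sense()
    im,d=get_image(name); c=camera_info(name)
    K=np.array(c['K'])
    if name=='wrist':
        T=np.eye(4);T[:3,:3]=s['eef_rot'];T[:3,3]=s['eef_pos'];T=T@np.array(c['mount'])
    else: T=np.array(c['pose'])
    v,u=np.mgrid[:d.shape[0],:d.shape[1]]
    P=np.stack([(u-K[0,2])/K[0,0]*d,(v-K[1,2])/K[1,1]*d,d],-1)
    W=P@T[:3,:3].T+T[:3,3]; W[d==0]=np.nan
    return im,W
def save(n,im): cv2.imwrite('pics/'+n,cv2.cvtColor(im,cv2.COLOR_RGB2BGR))
E
python3 - <<'E'
from h import *
for n in('top','scene'):
    im,W=cloud(n); save(n+'0.png',im); np.savez('pics/'+n+'0.npz',im=im,W=W)
    print(n,camera_info(n)['pose'])
print(sense(),ctrl.grip_depth)
E
```

```text
top [[ 2.43595506e-02 -9.93432371e-01  1.11797746e-01  3.96371357e+02]
 [-9.99543942e-01 -2.61993452e-02 -1.50167292e-02 -5.24699376e+01]
 [ 1.78471326e-02 -1.11380958e-01 -9.93617513e-01  1.24506853e+03]
 [ 0.00000000e+00  0.00000000e+00  0.00000000e+00  1.00000000e+00]]
scene [[-6.48872504e-01  5.27891158e-01 -5.47992153e-01  1.00720373e+03]
 [ 7.60890803e-01  4.53109324e-01 -4.64475108e-01  3.39802172e+02]
 [ 3.10805138e-03 -7.18347315e-01 -6.95677709e-01  7.17623088e+02]
 [ 0.00000000e+00  0.00000000e+00  0.00000000e+00  1.00000000e+00]]
{'time_s': 0.1, 'joints': array([-7.82673546e+01,  2.42800456e+01,  9.34273486e+01, -1.26617495e-03,
        6.23695498e+01, -1.08778226e+00]), 'qd': array([ 0.02245327, -0.08336515, -0.08067526, -0.00125886, -0.01536584,
        0.00949595]), 'joint_torque': array([ 9.54661118e-04, -5.45615852e+01, -2.74324805e+01,  6.46292302e-02,
        1.89094862e-02, -4.07150537e-05]), 'eef_pos': array([ 138.61281936, -608.92936283,  221.97746693]), 'eef_rot': array([[ 9.75068027e-01,  2.21905963e-01, -2.92247307e-04],
       [ 2.21906156e-01, -9.75067146e-01,  1.31088771e-03],
       [ 5.93305338e-06, -1.34305617e-03, -9.99999098e-01]]), 'wrist_force': array([ 0.93125981,  0.50252186, -0.38049178]), 'ft_torque': array([-0.02509101,  0.0247743 ,  0.00727939]), 'finger_force': 0.0, 'width': 87.68178170260472} 18.700000000000003
```

View pics/top0.png

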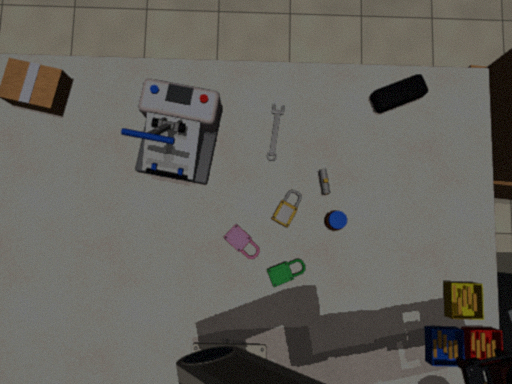

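View pics/scene0.png

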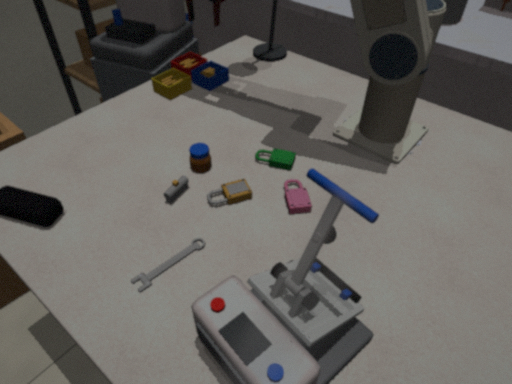

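The top view shows the brass padlock at about (286,208) with its shackle toward (296,195), the machine at about (175,140) with its guides near (153,168) and (182,172), and the raised clamp's blue handle from (122,131) to (173,141). The scene view shows the clamp standing up at a steep angle.

```bash
python3 - <<'E'
from h import *
for n,boxes in (('top',[(110,60,220,190,'m'),(262,180,310,235,'p')]),('scene',[(190,165,400,384,'m'),(200,170,262,212,'p')])):
    z=np.load(f'pics/{n}0.npz'); im,W=z['im'],z['W']
    hsv=cv2.cvtColor(im,cv2.COLOR_RGB2HSV)
    for x0,y0,x1,y1,k in boxes:
        m=np.zeros(im.shape[:2],bool);m[y0:y1,x0:x1]=1
        if k=='m': m&=cv2.inRange(hsv,(100,130,40),(125,255,255))>0
        else: m&=cv2.inRange(hsv,(14,90,60),(35,255,255))>0
        nc,l,st,ce=cv2.connectedComponentsWithStats(m.astype(np.uint8))
        for i in range(1,nc):
            if st[i,4]<8: continue
            P=W[l==i];P=P[~np.isnan(P[:,0])]
            print(n,k,st[i],np.median(P,0).round(1),P.min(0).round(),P.max(0).round())
    if n=='top':
        # bed plane
        x0,y0,x1,y1=135,125,205,185
        P=W[y0:y1,x0:x1].reshape(-1,3);P=P[~np.isnan(P[:,0])]
        best=None
        rng=np.random.default_rng(0)
        for _ in range(3000):
            a=P[rng.choice(len(P),3,replace=False)]
            nn=np.cross(a[1]-a[0],a[2]-a[0]);L=np.linalg.norm(nn)
            if L<50: continue
            nn/=L; nn*=np.sign(nn[2])
            if abs(np.degrees(np.arccos(nn[2]))-26)>5: continue
            c=(abs((P-a[0])@nn)<2).sum()
            if best is None or c>best[0]: best=(c,nn,a[0])
        I=P[abs((P-best[2])@best[1])<2.5];c=I.mean(0);nn=np.linalg.svd(I-c)[2][2];nn*=np.sign(nn[2])
        print('plane',best[0],nn,np.degrees(np.arccos(nn[2])),'yaw of upslope',np.degrees(np.arctan2(-nn[1],-nn[0])),c)
        # padlock pts
        Q=W[180:235,262:310].reshape(-1,3);Q=Q[Q[:,2]>18]
        print(len(Q),Q.mean(0),cv2.minAreaRect(Q[:,:2].astype(np.float32)))
        print(np.nanmedian(W[230:250,200:220,2]))
    c=cv2.resize(im[60:250,110:350] if n=='top' else im[150:384,120:400],None,fx=2.8,fy=2.5); save(n+'0c.png',c)
E
```

```text
top m [150  85   9   8  53] [819.4 222.1 139.5] [810. 211. 137.] [831. 233. 144.]
top m [122 129  52  15 314] [633.7 178.8 339. ] [619. 123. 332.] [648. 240. 345.]
top m [151 163   6   7  28] [610.4 224.3  89.6] [603. 216.  85.] [620. 232.  98.]
top m [178 169   5   6  27] [599.4 148.4  90.6] [591. 142.  86.] [605. 154.  98.]
top p [272 200  26  27 200] [ 495.3 -154.3   27.1] [ 454. -193.    9.] [ 531. -119.   32.]
plane 1284 [-0.42904192  0.06636194  0.90084356] 25.730827914067135 yaw of upslope -8.792531811702647 [654.3166582  168.73529482 101.17626012]
463 [ 497.84646375 -157.66048375   26.64290486] ((512.0250854492188, -165.7401123046875), (55.81953048706055, 108.95194244384766), 62.48642349243164)
0.6591261571663836
scene m [308 169  70  53 640] [638.  188.6 336.5] [623. 125. 329.] [651. 243. 340.]
scene m [313 263   7   6  27] [599.9 152.   91.2] [591. 146.  87.] [606. 157.  94.]
scene m [343 289   9  10  53] [613.3 226.6  89.3] [603. 220.  84.] [621. 233.  94.]
scene m [268 365  15  16 183] [820.6 224.3 137.7] [810. 214. 135.] [830. 234. 141.]
scene p [222 180  30  20 194] [ 506.6 -144.6   24.2] [ 459. -188.   15.] [ 531. -116.   28.]
```

```bash
cat >> h.py <<'E'
from scipy.spatial.transform import Rotation as Ro
def bedR(yaw,tilt=26):
    return (Ro.from_euler('z',yaw,degrees=True)*Ro.from_euler('y',-tilt,degrees=True)).as_matrix()
def tool(R,flip): # tool frame for object frame R, tool z=-obj z; x=+-obj x
    return R@np.diag([1,-1,-1.])@(np.diag([-1,-1,1.]) if flip else np.eye(3))
def plan(p,R):
    s=sense(); A=np.array(s['eef_rot'])
    d=A.T@(np.array(p)-s['eef_pos'])/800
    r=Ro.from_matrix(A.T@R).as_rotvec()/(np.pi/4)
    print('dpos',d.round(4),'rot',r.round(4),'rows~',max(np.linalg.norm(d)*800/62.5,np.linalg.norm(r)*45/10.7).round(1))
E
python3 - <<'E'
from h import *
print(np.array(camera_info('wrist')['mount']).round(3), camera_info('wrist')['K'])
for f in(0,1):
    plan([495,-157,220],tool(bedR(-27.5,0),f))
E
```

```text
[[-0.00000e+00 -9.69000e-01 -2.49000e-01  6.72050e+01]
 [ 1.00000e+00  0.00000e+00 -1.00000e-03 -6.77000e-01]
 [ 2.00000e-03 -2.49000e-01  9.69000e-01 -1.62479e+02]
 [ 0.00000e+00  0.00000e+00  0.00000e+00  1.00000e+00]] [[320.38780403   0.         256.94040501]
 [  0.         320.38780403 193.18983964]
 [  0.           0.           1.        ]]
dpos [ 0.5597 -0.452   0.0031] rot [-1.60e-03  6.00e-04  8.96e-01] rows~ 9.2
dpos [ 0.5597 -0.452   0.0031] rot [-8.000e-04 -2.100e-03 -3.104e+00] rows~ 13.1
```

servo_tool([
  {"delta_pos": [0.28, -0.22, 0], "rot": [0, 0, -0.9]},
  {"delta_pos": [0.28, -0.22, 0], "rot": [0, 0, -0.9]},
  {"delta_pos": [0.28, -0.22, 0], "rot": [0, 0, -0.9]},
  {"delta_pos": [0.28, -0.22, 0], "rot": [0, 0, -0.9]},
  {"delta_pos": [0.56, -0.45, 0], "rot": [0, 0, -0.9]},
  {"delta_pos": [0.56, -0.45, 0], "rot": [0, 0, -0.9]},
  {"delta_pos": [0.56, -0.45, 0], "rot": [0, 0, -0.9]},
  {"delta_pos": [0.56, -0.45, 0], "rot": [0, 0, -0.9]},
], claw=1)

```text
time_s: 1.1
eef_pos: [450.6, -216.1, 222.6]
eef_rot: [[0.597, 0.802, -0.0], [0.802, -0.597, -0.0], [-0.0, 0.0, -1.0]]
wrist_force: [0.4, -0.6, -0.1]
width: 87.7
finger_force: 0.0
```

servo_tool([
  {"delta_pos": [0, 0, 0], "rot": [0, 0, -1]},
  {"delta_pos": [0, 0, 0], "rot": [0, 0, -1]},
  {"delta_pos": [0, 0, 0], "rot": [0, 0, -1]},
  {"delta_pos": [0, 0, 0], "rot": [0, 0, -1]},
  {"delta_pos": [0, 0, 0], "rot": [0, 0, -1]},
])

```text
time_s: 1.72
eef_pos: [449.5, -217.8, 222.4]
eef_rot: [[-0.145, 0.989, -0.001], [0.989, 0.145, 0.0], [0.0, -0.001, -1.0]]
wrist_force: [0.1, 0.8, 0.1]
width: 87.9
finger_force: 0.0
```

servo_tool([
  {"delta_pos": [0, 0, 0], "rot": [0, 0, -1]},
  {"delta_pos": [0, 0, 0], "rot": [0, 0, -1]},
  {"delta_pos": [0, 0, 0], "rot": [0, 0, -1]},
  {"delta_pos": [0, 0, 0], "rot": [0, 0, -1]},
  {"delta_pos": [0, 0, 0], "rot": [0, 0, -1]},
])

```text
time_s: 2.35
eef_pos: [449.6, -217.9, 222.6]
eef_rot: [[-0.801, 0.599, -0.0], [0.599, 0.801, 0.0], [0.0, -0.0, -1.0]]
wrist_force: [-0.3, -0.5, -1.5]
width: 88.0
finger_force: 0.0
```

```bash
python3 - <<'E'
from h import *
im,W=cloud('wrist'); save('w1.png',im); np.savez('pics/w1.npz',im=im,W=W)
s=sense();print(s['time_s'],s['eef_pos'],s['joints'])
plan([492,-155,220],tool(bedR(-27.5,0),1))
m=(W[...,2]>18)&(np.hypot(W[...,0]-505,W[...,1]+160)<100)
print(m.sum(),cv2.minAreaRect(W[m][:,:2].astype(np.float32)))
hsv=cv2.cvtColor(im,cv2.COLOR_RGB2HSV)
b=m&(cv2.inRange(hsv,(14,80,50),(35,255,255))>0)
print(b.sum(),cv2.minAreaRect(W[b][:,:2].astype(np.float32)),np.median(W[b][:,2]))
E
```

```text
2.4 [ 449.64398292 -217.89831881  222.57604636] [-2.72202386e+01  1.37094090e+01  1.08999627e+02  1.19724995e-03
  5.73028682e+01 -8.04299878e+01]
dpos [0.0047 0.0947 0.0032] rot [-0.     -0.0003 -0.2065] rows~ 1.2
34071 ((493.91119384765625, -190.35826110839844), (117.18536376953125, 110.76371765136719), 59.82693862915039)
5334 ((480.0950927734375, -172.69874572753906), (99.0758056640625, 65.6147232055664), 62.346214294433594) 324.41149294572335
```

View pics/w1.png

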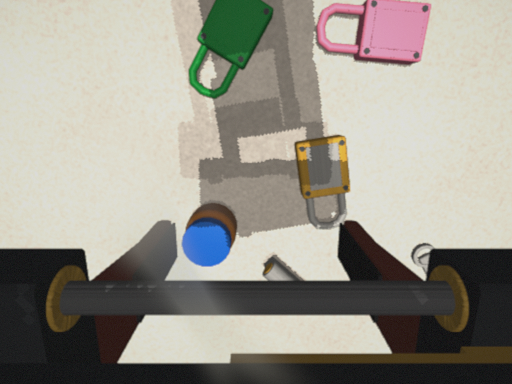

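The wrist picture shows the brass body centred near (322,167) with its shackle at (325,212), clear of the green and pink look-alikes. I'll measure it from here.

```bash
python3 - <<'E'
from h import *
z=np.load('pics/w1.npz');im,W=z['im'],z['W']
m=np.zeros(W.shape[:2],bool);m[125:235,285:360]=1
m&=(W[...,2]>8)&(W[...,2]<35)
b=m&(W[...,2]>23.5)
for k in(m,b):
    c,(w,h),a=cv2.minAreaRect(W[k][:,:2].astype(np.float32));print(c,w,h,a,np.median(W[k][:,2]))
print(np.nanmedian(W[200:260,60:100,2]))
# body by colour+close
hsv=cv2.cvtColor(im,cv2.COLOR_RGB2HSV)
y=m&(cv2.inRange(hsv,(10,100,40),(35,255,255))>0)
c,(w,h),a=cv2.minAreaRect(W[y][:,:2].astype(np.float32));print(c,w,h,a)
E
```

```text
(510.23370361328125, -164.28433227539062) 56.08714294433594 111.19676971435547 62.267822265625 26.42837995519622
(490.2866516113281, -153.89642333984375) 55.81618118286133 66.2169189453125 62.300506591796875 26.736216930361138
0.28578884802345783
(489.8949890136719, -153.5469970703125) 56.12566375732422 65.19601440429688 62.483154296875
```

```bash
python3 - <<'E'
from h import *
plan([493.7,-155.7,60],tool(bedR(-27.7,0),1))
E
```

```text
dpos [0.0024 0.0952 0.2032] rot [-0.     -0.0003 -0.202 ] rows~ 2.9
```

servo_tool([
  {"delta_pos": [0.0024, 0.0952, 0.05], "rot": [0, 0, -0.202]},
  {"delta_pos": [0.0024, 0.0952, 0.1], "rot": [0, 0, -0.202]},
  {"delta_pos": [0.0024, 0.0952, 0.2032], "rot": [0, 0, -0.202]},
  {"delta_pos": [0.0024, 0.0952, 0.2032], "rot": [0, 0, -0.202]},
  {"delta_pos": [0.0024, 0.0952, 0.2032], "rot": [0, 0, -0.202]},
  {"delta_pos": [0.0024, 0.0952, 0.2032], "rot": [0, 0, -0.202]},
], claw=1)

```text
time_s: 3.15
eef_pos: [494.5, -156.0, 61.0]
eef_rot: [[-0.885, 0.465, 0.001], [0.465, 0.885, -0.0], [-0.001, 0.0, -1.0]]
wrist_force: [-0.1, 0.4, 1.0]
width: 88.0
finger_force: 0.0
```

```bash
python3 - <<'E'
from h import *
print(sense()['eef_pos'])
plan([493.7,-155.7,4],tool(bedR(-27.7,0),1))
E
```

```text
[ 494.47524984 -156.02364162   61.02795343]
dpos [ 0.0012 -0.0001  0.0713] rot [ 0.0003  0.0019 -0.    ] rows~ 0.9
```

servo_tool([
  {"delta_pos": [0, 0, 0.035], "rot": [0, 0, 0]},
  {"delta_pos": [0, 0, 0.06], "rot": [0, 0, 0]},
  {"delta_pos": [0, 0, 0.0713], "rot": [0, 0, 0]},
  {"delta_pos": [0, 0, 0.0713], "rot": [0, 0, 0]},
  {"delta_pos": [0, 0, 0.0713], "rot": [0, 0, 0]},
])

```text
time_s: 3.78
eef_pos: [494.4, -156.0, 4.1]
eef_rot: [[-0.886, 0.463, 0.002], [0.463, 0.886, -0.001], [-0.002, 0.0, -1.0]]
wrist_force: [-0.4, 0.1, 0.2]
width: 88.0
finger_force: 0.0
```

servo_tool([
  {"delta_pos": [0, 0, 0], "rot": [0, 0, 0]},
  {"delta_pos": [0, 0, 0], "rot": [0, 0, 0]},
  {"delta_pos": [0, 0, 0], "rot": [0, 0, 0]},
  {"delta_pos": [0, 0, 0], "rot": [0, 0, 0]},
  {"delta_pos": [0, 0, 0], "rot": [0, 0, 0]},
  {"delta_pos": [0, 0, 0], "rot": [0, 0, 0]},
  {"delta_pos": [0, 0, 0], "rot": [0, 0, 0]},
  {"delta_pos": [0, 0, 0], "rot": [0, 0, 0]},
], claw=0)

```text
time_s: 4.78
eef_pos: [493.7, -155.7, 3.2]
eef_rot: [[-0.886, 0.463, 0.0], [0.463, 0.886, -0.0], [-0.0, 0.0, -1.0]]
wrist_force: [-0.4, 0.1, 3.7]
width: 55.9
finger_force: 30.0
```

servo_tool([
  {"delta_pos": [0, 0, -0.05], "rot": [0, 0, 0]},
  {"delta_pos": [0, 0, -0.1], "rot": [0, 0, 0]},
  {"delta_pos": [0, 0, -0.15], "rot": [0, 0, 0]},
  {"delta_pos": [0, 0, -0.2], "rot": [0, 0, 0]},
  {"delta_pos": [0, 0, -0.25], "rot": [0, 0, 0]},
  {"delta_pos": [0, 0, -0.3], "rot": [0, 0, 0]},
  {"delta_pos": [0, 0, -0.3], "rot": [0, 0, 0]},
])

```text
time_s: 5.65
eef_pos: [495.0, -156.2, 245.0]
eef_rot: [[-0.886, 0.463, 0.005], [0.463, 0.886, -0.002], [-0.005, 0.001, -1.0]]
wrist_force: [-0.2, -0.0, -5.2]
width: 55.7
finger_force: 30.0
```

```bash
python3 - <<'E'
from h import *
s=sense();print(s['time_s'],s['eef_pos'],s['width'],s['finger_force'],s['wrist_force'],s['joints'])
yaw=-8.5;B=bedR(yaw);o=np.array([604,188,74])
plan(o+B@[-130,0,150],tool(B,1))
plan(o+B@[37,0,120],tool(B,1))
E
```

```text
5.65 [ 494.97748067 -156.1918793   245.00525774] 55.67157118200866 29.997804164886475 [-0.23474649 -0.02078578 -5.21051534] [-1.88254645e+01  1.36149941e+01  1.05706463e+02 -2.98879875e-03
  6.03966683e+01 -8.12363220e+01]
dpos [0.2947 0.3697 0.1153] rot [-0.0964 -0.5661 -0.4167] rows~ 6.2
dpos [0.1016 0.4365 0.0585] rot [-0.0964 -0.5661 -0.4167] rows~ 5.8
```

servo_tool([
  {"delta_pos": [0.04, 0.08, 0], "rot": [-0.02, -0.1, -0.07]},
  {"delta_pos": [0.08, 0.15, 0], "rot": [-0.04, -0.2, -0.14]},
  {"delta_pos": [0.12, 0.22, 0.02], "rot": [-0.06, -0.3, -0.22]},
  {"delta_pos": [0.17, 0.28, 0.03], "rot": [-0.07, -0.4, -0.29]},
  {"delta_pos": [0.21, 0.33, 0.05], "rot": [-0.085, -0.5, -0.37]},
  {"delta_pos": [0.245, 0.38, 0.07], "rot": [-0.0964, -0.5661, -0.4167]},
  {"delta_pos": [0.245, 0.38, 0.07], "rot": [-0.0964, -0.5661, -0.4167]},
  {"delta_pos": [0.245, 0.38, 0.07], "rot": [-0.0964, -0.5661, -0.4167]},
])

```text
time_s: 6.65
eef_pos: [459.2, 204.0, 185.1]
eef_rot: [[-0.893, 0.146, 0.426], [0.131, 0.989, -0.065], [-0.431, -0.002, -0.903]]
wrist_force: [0.8, 0.5, -4.7]
width: 55.7
finger_force: 30.0
```

servo_tool([
  {"delta_pos": [0, 0, 0], "rot": [0, 0, 0]},
  {"delta_pos": [0, 0, 0], "rot": [0, 0, 0]},
  {"delta_pos": [0, 0, 0], "rot": [0, 0, 0]},
])

```text
time_s: 7.02
eef_pos: [461.2, 203.6, 187.4]
eef_rot: [[-0.89, 0.15, 0.43], [0.136, 0.989, -0.064], [-0.434, 0.001, -0.901]]
wrist_force: [0.2, 0.3, -4.0]
width: 55.7
finger_force: 30.0
```

```bash
python3 - <<'E'
from h import *
im,W=cloud('wrist'); save('w2.png',im); np.savez('pics/w2.npz',im=im,W=W)
s=sense();print(s['time_s'],s['eef_pos'],s['joints'])
hsv=cv2.cvtColor(im,cv2.COLOR_RGB2HSV)
m=(cv2.inRange(hsv,(100,130,40),(125,255,255))>0)
nc,l,st,ce=cv2.connectedComponentsWithStats(m.astype(np.uint8))
for i in range(1,nc):
    if st[i,4]<30: continue
    P=W[l==i];P=P[~np.isnan(P[:,0])]
    print(st[i],np.median(P,0).round(1),P.min(0).round(),P.max(0).round())
E
```

```text
7.075 [461.15530993 203.80431722 187.38284512] [ 32.54657478  11.24063803 123.90546556 -35.26600396  29.5594219
 -20.18540144]
```

View pics/w2.png

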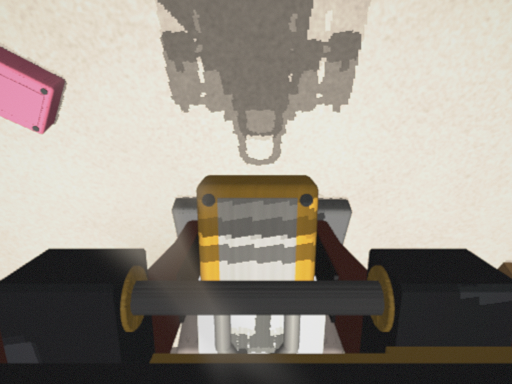

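The wrist view shows the held padlock at (258,230), with only the corners of the ledge visible at about (185,210) and (345,210). It blocks the guides. From a lower hover over the bed the guides should show on either side of its foot.

```bash
python3 - <<'E'
from h import *
B=bedR(-8.5);o=np.array([604,188,74])
print(B.T@(sense()['eef_pos']-o))
plan(o+B@[45,0,62],tool(B,1))
E
```

```text
[-79.37356527  -5.48306908 164.86304795]
dpos [-0.156   0.0071  0.1279] rot [ 0.0007 -0.0056 -0.0026] rows~ 2.6
```

servo_tool([
  {"delta_pos": [-0.04, 0.002, 0.02], "rot": [0, 0, 0]},
  {"delta_pos": [-0.08, 0.004, 0.04], "rot": [0, 0, 0]},
  {"delta_pos": [-0.12, 0.006, 0.07], "rot": [0, -0.005, 0]},
  {"delta_pos": [-0.156, 0.0071, 0.1], "rot": [0, -0.0056, -0.0026]},
  {"delta_pos": [-0.156, 0.0071, 0.1279], "rot": [0, -0.0056, -0.0026]},
  {"delta_pos": [-0.156, 0.0071, 0.1279], "rot": [0, -0.0056, -0.0026]},
  {"delta_pos": [-0.156, 0.0071, 0.1279], "rot": [0, -0.0056, -0.0026]},
  {"delta_pos": [-0.156, 0.0071, 0.1279], "rot": [0, -0.0056, -0.0026]},
])

```text
time_s: 8.07
eef_pos: [616.5, 187.3, 150.0]
eef_rot: [[-0.889, 0.146, 0.434], [0.131, 0.989, -0.063], [-0.439, 0.001, -0.899]]
wrist_force: [0.2, -0.4, -4.9]
width: 55.8
finger_force: 30.0
```

```bash
python3 - <<'E'
from h import *
im,W=cloud('wrist'); save('w3.png',im); np.savez('pics/w3.npz',im=im,W=W)
s=sense();print(s['time_s'],s['eef_pos'],s['joints'])
B=bedR(-8.5);o=np.array([604,188,74])
print('tcp in bed',B.T@(s['eef_pos']-o))
hsv=cv2.cvtColor(im,cv2.COLOR_RGB2HSV)
m=(cv2.inRange(hsv,(100,130,40),(125,255,255))>0)
nc,l,st,ce=cv2.connectedComponentsWithStats(m.astype(np.uint8))
for i in range(1,nc):
    if st[i,4]<30: continue
    P=W[l==i];P=P[~np.isnan(P[:,0])];P=(P-o)@B
    print(st[i],np.median(P,0).round(1),P.min(0).round(1),P.max(0).round(1))
E
```

```text
8.125 [616.62427339 187.33746366 150.02487097] [ 21.92883691  24.59611751 110.10232559 -30.70602769  25.63170449
 -34.1234059 ]
tcp in bed [44.63711689  1.21072746 62.8144424 ]
[188 141  22  28 569] [  4.3 -36.3  16.2] [ -4.7 -43.5   6.8] [ 13.3 -29.9  18.2]
[301 143  22  27 566] [ 5.1 37.8 15.7] [-3.5 30.9  8.8] [14.  45.3 17.9]
```

View pics/w3.png

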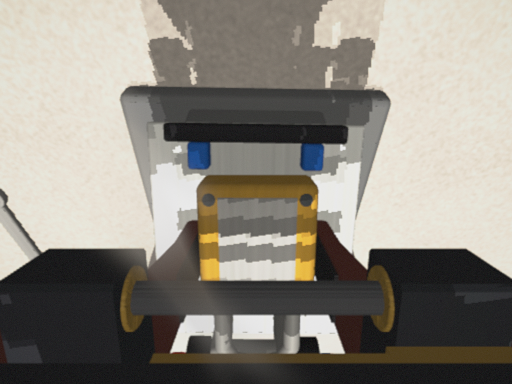

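Guides at (199,155) and (312,157), the ledge's bar at row 133 and the padlock's foot at rows 177–200 are all clear. I'll refine the bed frame and the padlock's pose in the same view.

```bash
python3 - <<'E'
from h import *
z=np.load('pics/w3.npz');im,W=z['im'],z['W']
B=bedR(-8.5);o=np.array([604,188,74]);Q=(W-o)@B
# bed plane patches left/right/between guides
pts=np.concatenate([Q[150:170,216:296].reshape(-1,3),Q[175:240,162:184].reshape(-1,3),Q[175:240,334:350].reshape(-1,3)])
pts=pts[np.abs(pts[:,2])<8]
A=np.c_[pts[:,:2],np.ones(len(pts))];c=np.linalg.lstsq(A,pts[:,2],rcond=None)[0]
print('z=ax+by+c',np.degrees(np.arctan(c[:2])),c[2],np.std(A@c-pts[:,2]))
# ledge inner edge: black bar lower boundary
g=cv2.cvtColor(im,cv2.COLOR_RGB2GRAY)
for u in (180,220,240,260,280,290,335):
    col=g[120:150,u];r=np.where(col<45)[0]
    print(u,120+r.min(),120+r.max(),Q[120+r.max()-1,u].round(1),Q[120+r.max()+2,u].round(1), Q[120+r.min()+2,u].round(1))
# padlock top face
m=np.zeros(g.shape,bool);m[170:278,190:325]=1
m&=(Q[...,2]>70)
T=Q[m];print('pad z',np.percentile(T[:,2],[5,50,95]))
t=T[abs(T[:,2]-np.median(T[:,2]))<3]
print(t.min(0),t.max(0))
for r in (210,230,250,265):
    k=np.where(m[r])[0];print(r,k.min(),k.max(),Q[r,k.min()].round(1),Q[r,k.max()].round(1))
for u in (215,240,260,280,300):
    k=np.where(m[:,u]&(abs(Q[:,u,2]-np.median(T[:,2]))<3))[0];print(u,k.min(),Q[k.min(),u].round(1))
E
```

```text
z=ax+by+c [-0.04472895 -0.32791455] 2.1584943613894607 0.6445204184296166
180 123 140 [ -5.9 -47.9  16. ] [ -2.7 -51.3   2.2] [-14.8 -47.3  16.4]
220 124 141 [ -5.3 -22.1  16.1] [ -2.  -23.7   2. ] [-14.2 -21.8  16.3]
240 124 141 [-5.3 -9.1 16. ] [-2.1 -9.8  2.9] [-14.2  -9.   16.4]
260 124 141 [-5.4  3.8 17.4] [-2.1  4.   2.8] [-14.2   3.8  16.1]
280 125 142 [-4.7 16.7 16.9] [-1.4 17.8  2.7] [-13.5  16.7  15.1]
290 125 142 [-4.6 23.3 15.5] [-1.3 24.8  1.8] [-13.6  23.   16.5]
335 125 142 [-4.7 52.5 15.9] [-2.5 53.1 13.7] [-13.5  52.3  14.4]
pad z [80.72517442 86.56304453 88.26067824]
[  7.89080868 -29.69390894  83.57129141] [54.71147563 33.34545899 89.54685741]
210 197 316 [ 20.4 -25.7  85.3] [20.4 28.7 85.3]
230 190 324 [ 33.  -31.1  77.9] [33.1 34.6 77.7]
250 190 324 [ 34.1 -27.   98.7] [34.1 30.3 98.9]
265 190 324 [ 39.  -26.4 102.9] [ 38.3  29.5 104.3]
215 184 [  8.5 -17.3  84.2]
240 185 [ 8.8 -6.  84.8]
260 183 [ 8.1  3.1 84. ]
280 184 [ 8.5 12.1 84.2]
300 184 [ 8.5 21.2 84. ]
```

```bash
cat >> h.py <<'E'
BB=bedR(-9.1); OO=np.array([604,188,74])+bedR(-8.5)@[-4.4,0.65,2.1]
def bplan(p,R=None):
    s=sense();print('t',round(s['time_s'],2),'tcp bed',(BB.T@(s['eef_pos']-OO)).round(2),'F bed',(BB.T@s['wrist_force']).round(1),'w',round(s['width'],1),'ff',round(s['finger_force'],1))
    plan(OO+BB@np.array(p,float),tool(BB,1) if R is None else R)
E
python3 - <<'E'
from h import *
bplan([41,0,25])
E
```

```text
t 8.12 tcp bed [49.03  0.74 60.72] F bed [-2.  -0.2 -2.8] w 55.6 ff 30.0
dpos [ 0.0101 -0.0011  0.0446] rot [0.0079 0.0007 0.0143] rows~ 0.6
```

servo_tool([
  {"delta_pos": [0.005, -0.0011, 0.02], "rot": [0.004, 0, 0.007]},
  {"delta_pos": [0.0101, -0.0011, 0.04], "rot": [0.0079, 0, 0.0143]},
  {"delta_pos": [0.0101, -0.0011, 0.0446], "rot": [0.0079, 0, 0.0143]},
  {"delta_pos": [0.0101, -0.0011, 0.0446], "rot": [0.0079, 0, 0.0143]},
  {"delta_pos": [0.0101, -0.0011, 0.0446], "rot": [0.0079, 0, 0.0143]},
])

```text
time_s: 8.75
eef_pos: [625.2, 185.1, 114.3]
eef_rot: [[-0.887, 0.159, 0.433], [0.142, 0.987, -0.07], [-0.439, 0.0, -0.899]]
wrist_force: [0.2, -0.2, -3.5]
width: 56.0
finger_force: 30.0
```

```bash
python3 - <<'E'
from h import *
im,W=cloud('wrist');save('w4.png',im)
bplan([41,0,4.5])
Q=(W-OO)@BB
hsv=cv2.cvtColor(im,cv2.COLOR_RGB2HSV)
m=(cv2.inRange(hsv,(100,130,40),(125,255,255))>0)
nc,l,st,ce=cv2.connectedComponentsWithStats(m.astype(np.uint8))
for i in range(1,nc):
    if st[i,4]<30: continue
    P=Q[l==i];P=P[~np.isnan(P[:,0])]
    print(st[i],np.median(P,0).round(1),P.min(0).round(1),P.max(0).round(1))
m=np.zeros(l.shape,bool);m[170:240,185:330]=1;m&=(Q[...,2]>35)
for r in (205,210,215,220):
    k=np.where(m[r])[0];print(r,k.min(),k.max(),Q[r,k.min()].round(1),Q[r,k.max()].round(1))
E
```

```text
t 8.8 tcp bed [41.27 -0.12 24.74] F bed [-1.  -0.2 -3.7] w 55.9 ff 30.0
dpos [0.0004 0.0002 0.0253] rot [-0.0002  0.0008 -0.0005] rows~ 0.3
[178 162  25  23 325] [  4.6 -34.1  13.6] [  0.2 -42.5   3.3] [ 12.5 -31.   15.3]
[310 163  27  31 691] [ 8.  37.9 13.8] [ 0.9 30.3  6.6] [18.1 44.5 16.4]
205 196 317 [ 15.3 -27.6  45.5] [15.5 28.4 45. ]
210 197 316 [ 17.6 -27.2  45.9] [17.2 27.6 47.3]
215 197 316 [ 19.9 -27.2  46.3] [20.  27.9 46.3]
220 197 316 [ 22.7 -27.5  45.3] [22.7 28.2 45.5]
```

View pics/w4.png

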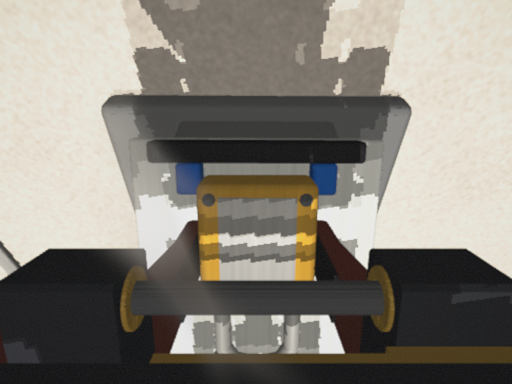

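The padlock's foot at (258,185) sits evenly between the guides at (190,178) and (323,178), so I'll lower it.

servo_tool([
  {"delta_pos": [0, -0.0005, 0.007], "rot": [0, 0, 0]},
  {"delta_pos": [0, -0.0005, 0.014], "rot": [0, 0, 0]},
  {"delta_pos": [0, -0.0005, 0.02], "rot": [0, 0, 0]},
  {"delta_pos": [0, -0.0005, 0.025], "rot": [0, 0, 0]},
  {"delta_pos": [0, -0.0005, 0.025], "rot": [0, 0, 0]},
  {"delta_pos": [0, -0.0005, 0.025], "rot": [0, 0, 0]},
])

```text
time_s: 9.55
eef_pos: [633.4, 183.1, 95.5]
eef_rot: [[-0.888, 0.159, 0.432], [0.142, 0.987, -0.07], [-0.438, -0.001, -0.899]]
wrist_force: [-0.1, 0.9, -4.8]
width: 55.9
finger_force: 30.0
```

```bash
python3 - <<'E'
from h import *
bplan([37,0,4])
E
```

```text
t 9.55 tcp bed [40.64 -0.78  4.09] F bed [-2.3  0.9 -4.3] w 55.9 ff 30.0
dpos [0.0045 0.001  0.0001] rot [-0.001  -0.0006 -0.0003] rows~ 0.1
```

servo_tool([
  {"delta_pos": [0.0, 0.0005, 0.001], "rot": [0, 0, 0]},
  {"delta_pos": [0.001, 0.0005, 0.0015], "rot": [0, 0, 0]},
  {"delta_pos": [0.003, 0.0005, 0.0015], "rot": [0, 0, 0]},
  {"delta_pos": [0.0045, 0.0005, 0.0015], "rot": [0, 0, 0]},
  {"delta_pos": [0.005, 0.0005, 0.0015], "rot": [0, 0, 0]},
  {"delta_pos": [0.005, 0.0005, 0.0015], "rot": [0, 0, 0]},
])

```text
time_s: 10.3
eef_pos: [631.1, 183.9, 93.1]
eef_rot: [[-0.887, 0.159, 0.433], [0.143, 0.987, -0.07], [-0.439, -0.0, -0.899]]
wrist_force: [3.9, -2.3, -3.0]
width: 55.8
finger_force: 30.0
```

```bash
python3 - <<'E'
from h import *
bplan([37,0,4])
E
```

```text
t 10.3 tcp bed [37.37 -0.34  3.04] F bed [ 2.5 -1.6 -4.6] w 55.8 ff 30.0
dpos [ 0.0005  0.0004 -0.0012] rot [-0.0006  0.0006 -0.0006] rows~ 0.0
```

servo_tool([
  {"delta_pos": [0.0, 0, 0.001], "rot": [0, 0, 0]},
  {"delta_pos": [0.001, 0, 0.002], "rot": [0, 0, 0]},
  {"delta_pos": [0.002, 0, 0.002], "rot": [0, 0, 0]},
  {"delta_pos": [0.002, 0, 0.002], "rot": [0, 0, 0]},
])

```text
time_s: 10.8
eef_pos: [631.3, 184.1, 92.6]
eef_rot: [[-0.886, 0.159, 0.435], [0.143, 0.987, -0.07], [-0.441, 0.0, -0.898]]
wrist_force: [0.2, -5.1, 9.1]
width: 55.8
finger_force: 30.0
```

```bash
python3 - <<'E'
from h import *
bplan([37,0,4])
E
```

```text
t 10.8 tcp bed [37.36 -0.14  2.53] F bed [ 4.9 -5.   7.7] w 55.8 ff 30.0
dpos [ 0.0004  0.0002 -0.0018] rot [-0.0002  0.0037 -0.0009] rows~ 0.0
```

servo_tool([
  {"delta_pos": [0, 0, -0.002], "rot": [0, 0, 0]},
  {"delta_pos": [0, 0, -0.002], "rot": [0, 0, 0]},
  {"delta_pos": [0, 0, -0.002], "rot": [0, 0, 0]},
  {"delta_pos": [0, 0, -0.002], "rot": [0, 0, 0]},
], claw=1)

```text
time_s: 11.3
eef_pos: [628.9, 184.3, 91.7]
eef_rot: [[-0.888, 0.158, 0.432], [0.142, 0.987, -0.07], [-0.438, -0.001, -0.899]]
wrist_force: [-0.1, 0.4, 0.2]
width: 87.5
finger_force: 0.0
```

servo_tool([
  {"delta_pos": [0, 0, -0.02], "rot": [0, 0, 0]},
  {"delta_pos": [0, 0, -0.04], "rot": [0, 0, 0]},
  {"delta_pos": [0.03, 0, -0.07], "rot": [0, 0, 0]},
  {"delta_pos": [0.06, 0, -0.1], "rot": [0, 0, 0]},
  {"delta_pos": [0.1, 0, -0.12], "rot": [0, 0, 0]},
  {"delta_pos": [0.12, 0, -0.12], "rot": [0, 0, 0]},
  {"delta_pos": [0.12, 0, -0.12], "rot": [0, 0, 0]},
])

```text
time_s: 12.18
eef_pos: [501.3, 204.8, 136.9]
eef_rot: [[-0.888, 0.157, 0.433], [0.141, 0.988, -0.069], [-0.438, -0.001, -0.899]]
wrist_force: [0.1, 0.8, 0.3]
width: 87.8
finger_force: 0.0
```

```bash
python3 - <<'E'
from h import *
im,W=cloud('wrist');save('w5.png',im); np.savez('pics/w5.npz',im=im,W=W)
bplan([37,0,4]); print(sense()['joints'])
t,Wt=cloud('top');s,Ws=cloud('scene')
save('ts5.png',np.hstack([cv2.resize(t[60:200,100:240],(400,400)),cv2.resize(s[150:384,200:434],(400,400))]))
for n,I,V,b in(('top',t,Wt,(110,100,190,160)),('scene',s,Ws,(280,130,400,260))):
    hsv=cv2.cvtColor(I,cv2.COLOR_RGB2HSV)
    m=np.zeros(I.shape[:2],bool);m[b[1]:b[3],b[0]:b[2]]=1
    m&=cv2.inRange(hsv,(100,130,40),(125,255,255))>0
    P=V[m];P=P[~np.isnan(P[:,0])];P=(P-OO)@BB
    P=P[P[:,2]>150];print(n,len(P),np.median(P,0),P.min(0),P.max(0))
E
```

```text
t 12.22 tcp bed [-60.52   0.11  99.85] F bed [ 0.4  0.4 -0. ] w 88.2 ff 0.0
dpos [-0.1218 -0.0002  0.1199] rot [0.0003 0.0006 0.0006] rows~ 2.2
[ 30.01051895  19.69889991 121.65819164 -43.14488752  23.85876749
 -13.27538728]
top 319 [148.5736337   -4.90174539 222.87396378] [139.05579973 -61.17396667 216.09936205] [154.70737115  55.98709144 228.77898431]
scene 703 [150.13676163  13.35716761 218.90330548] [141.03716053 -58.97055627 209.29767155] [153.40060344  59.8661151  223.66705477]
```

View pics/w5.png

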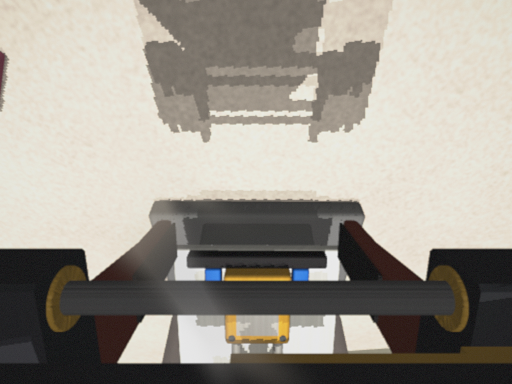

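View pics/ts5.png

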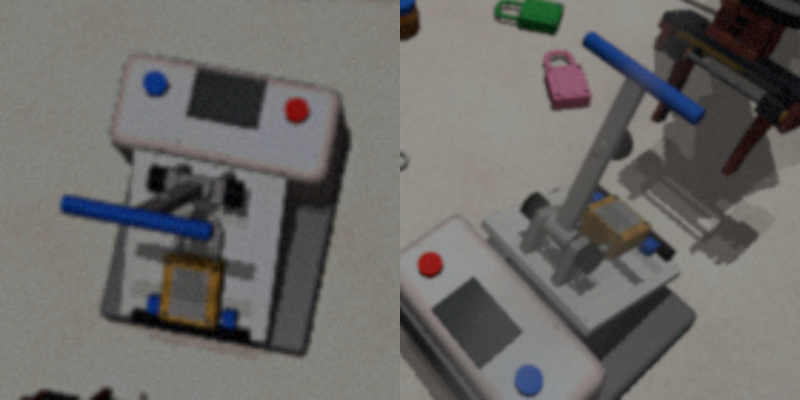

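The padlock sits home between the guides, and the clamp arm stands nearly square to the bed with the handle centre at bed (147,0,218). I'll turn the tool 90° and straddle the bar off-centre at bed y +38.

servo_tool([
  {"delta_pos": [0, 0, -0.05], "rot": [0, 0, 0.2]},
  {"delta_pos": [0, 0, -0.1], "rot": [0, 0, 0.4]},
  {"delta_pos": [0, 0, -0.15], "rot": [0, 0, 0.6]},
  {"delta_pos": [0, 0, -0.2], "rot": [0, 0, 0.8]},
  {"delta_pos": [0, 0, -0.22], "rot": [0, 0, 1]},
  {"delta_pos": [0, 0, -0.22], "rot": [0, 0, 1]},
])

```text
time_s: 13.08
eef_pos: [427.0, 217.5, 296.2]
eef_rot: [[-0.516, 0.738, 0.435], [0.799, 0.598, -0.068], [-0.31, 0.312, -0.898]]
wrist_force: [0.3, 0.4, -0.5]
width: 87.9
finger_force: 0.0
```

servo_tool([
  {"delta_pos": [0, 0, 0], "rot": [0, 0, 0.2]},
  {"delta_pos": [0, 0, 0], "rot": [0, 0, 0.4]},
  {"delta_pos": [0, 0, 0], "rot": [0, 0, 0.6]},
  {"delta_pos": [0, 0, 0], "rot": [0, 0, 0.8]},
  {"delta_pos": [0, 0, 0], "rot": [0, 0, 1]},
  {"delta_pos": [0, 0, 0], "rot": [0, 0, 1]},
])

```text
time_s: 13.82
eef_pos: [426.5, 216.5, 293.5]
eef_rot: [[0.156, 0.889, 0.431], [0.988, -0.138, -0.071], [-0.004, 0.437, -0.9]]
wrist_force: [-0.7, -0.1, 0.2]
width: 87.9
finger_force: 0.0
```

```bash
cat >> h.py <<'E'
RG=np.c_[BB[:,1],BB[:,0],-BB[:,2]]
E
python3 - <<'E'
from h import *
print(sense()['joints'])
bplan([147,38,275],RG)
E
```

```text
[ 37.34713546  -0.86081856 119.94593176 -26.40839811  45.65089185
  62.36304943]
t 13.82 tcp bed [-61.01  -0.52 273.98] F bed [-0.6 -0.2  0.5] w 87.9 ff 0.0
dpos [ 0.0471  0.2602 -0.0018] rot [-0.0021  0.0026  0.0049] rows~ 3.4
```

servo_tool([
  {"delta_pos": [0.0471, 0.06, 0], "rot": [0, 0, 0]},
  {"delta_pos": [0.0471, 0.12, 0], "rot": [0, 0, 0]},
  {"delta_pos": [0.0471, 0.18, 0], "rot": [0, 0, 0]},
  {"delta_pos": [0.0471, 0.23, 0], "rot": [0, 0, 0]},
  {"delta_pos": [0.0471, 0.26, 0], "rot": [0, 0, 0.005]},
  {"delta_pos": [0.0471, 0.26, 0], "rot": [0, 0, 0.005]},
  {"delta_pos": [0.0471, 0.26, 0], "rot": [0, 0, 0.005]},
])

```text
time_s: 14.7
eef_pos: [615.9, 224.2, 384.1]
eef_rot: [[0.16, 0.888, 0.43], [0.987, -0.144, -0.071], [-0.001, 0.436, -0.9]]
wrist_force: [0.9, -0.2, -0.1]
width: 87.8
finger_force: 0.0
```

```bash
python3 - <<'E'
from h import *
s=sense();print(s['joints'])
bplan([147,38,199],RG)
im,W=cloud('wrist');Q=(W-OO)@BB
hsv=cv2.cvtColor(im,cv2.COLOR_RGB2HSV)
m=cv2.inRange(hsv,(100,130,40),(125,255,255))>0
P=Q[m];P=P[P[:,2]>150];print(len(P),np.percentile(P,[2,50,98],axis=0).round(1))
E
```

```text
[ 25.76149329   9.74364199  95.81149737 -18.02271939  54.18986679
  42.96466652]
t 14.7 tcp bed [145.77  37.03 273.92] F bed [ 0.8 -0.  -0.5] w 87.8 ff 0.0
dpos [0.0014 0.0018 0.0936] rot [-0.003   0.0024 -0.002 ] rows~ 1.2
2299 [[137.6 -55.9 219.4]
 [144.4  21.2 223.7]
 [150.9  59.6 225.7]]
```

servo_tool([
  {"delta_pos": [0.0014, 0, 0.03], "rot": [0, 0, 0]},
  {"delta_pos": [0.0014, 0, 0.06], "rot": [0, 0, 0]},
  {"delta_pos": [0.0014, 0, 0.085], "rot": [0, 0, 0]},
  {"delta_pos": [0.0014, 0, 0.093], "rot": [0, 0, 0]},
  {"delta_pos": [0.0014, 0, 0.093], "rot": [0, 0, 0]},
])

```text
time_s: 15.38
eef_pos: [649.0, 220.4, 318.3]
eef_rot: [[0.162, 0.887, 0.432], [0.987, -0.146, -0.07], [0.001, 0.438, -0.899]]
wrist_force: [-0.6, -0.2, -0.3]
width: 88.0
finger_force: 0.0
```

servo_tool([
  {"delta_pos": [0, 0, 0], "rot": [0, 0, 0]},
  {"delta_pos": [0, 0, 0], "rot": [0, 0, 0]},
  {"delta_pos": [0, 0, 0], "rot": [0, 0, 0]},
  {"delta_pos": [0, 0, 0], "rot": [0, 0, 0]},
  {"delta_pos": [0, 0, 0], "rot": [0, 0, 0]},
  {"delta_pos": [0, 0, 0], "rot": [0, 0, 0]},
  {"delta_pos": [0, 0, 0], "rot": [0, 0, 0]},
  {"delta_pos": [0, 0, 0], "rot": [0, 0, 0]},
], claw=0)

```text
time_s: 16.38
eef_pos: [648.5, 220.5, 318.2]
eef_rot: [[0.162, 0.888, 0.431], [0.987, -0.147, -0.07], [0.001, 0.437, -0.9]]
wrist_force: [-4.1, 0.8, 0.7]
width: 15.4
finger_force: 30.0
```

```bash
python3 - <<'E'
from h import *
bplan([145,38,199],RG)
p=BB.T@(sense()['eef_pos']-OO); g=p+[0,0,18.7]
q0=np.arctan2(g[2]-42,140-g[0]);r=np.hypot(g[2]-42,140-g[0]);print(q0,r)
s=sense();M=np.array(s['eef_rot']).T@BB
for q in np.arange(q0,-0.01,-0.08):
    d=np.array([140-175*np.cos(q)-(140-175*np.cos(q0)),0,175*(np.sin(q)-np.sin(q0))])
    print(round(q,2),(M@d/800).round(4))
E
```

```text
t 16.38 tcp bed [146.29  38.5  200.35] F bed [-3.4  0.1  2.5] w 15.4 ff 30.0
dpos [-0.0006 -0.0016  0.0017] rot [-0.0026  0.0014 -0.0055] rows~ 0.0
1.6063015080890926 177.16154423016357
1.61 [0. 0. 0.]
1.53 [-0.0001 -0.0175  0.0001]
1.45 [-0.0001 -0.0349  0.0016]
1.37 [-0.0002 -0.0522  0.0045]
1.29 [-0.0003 -0.0691  0.0088]
1.21 [-0.0004 -0.0857  0.0144]
1.13 [-0.0004 -0.1018  0.0213]
1.05 [-0.0005 -0.1172  0.0295]
0.97 [-0.0005 -0.132   0.0389]
0.89 [-0.0006 -0.146   0.0494]
0.81 [-0.0006 -0.1591  0.0611]
0.73 [-0.0007 -0.1712  0.0737]
0.65 [-0.0007 -0.1822  0.0872]
0.57 [-0.0007 -0.1922  0.1016]
0.49 [-0.0007 -0.2009  0.1168]
0.41 [-0.0008 -0.2084  0.1326]
0.33 [-0.0008 -0.2147  0.1489]
0.25 [-0.0008 -0.2196  0.1657]
0.17 [-0.0008 -0.2231  0.1829]
0.09 [-0.0008 -0.2253  0.2002]
0.01 [-0.0007 -0.2261  0.2177]
```

Gripped (width 15.4, radius 177). I'll swing along the arc, replanning after each section.

servo_tool([
  {"delta_pos": [0, -0.0175, 0], "rot": [0, 0, 0]},
  {"delta_pos": [0, -0.035, 0.0016], "rot": [0, 0, 0]},
  {"delta_pos": [0, -0.052, 0.0045], "rot": [0, 0, 0]},
  {"delta_pos": [0, -0.069, 0.0088], "rot": [0, 0, 0]},
  {"delta_pos": [0, -0.0857, 0.0144], "rot": [0, 0, 0]},
  {"delta_pos": [0, -0.1018, 0.0213], "rot": [0, 0, 0]},
  {"delta_pos": [0, -0.1172, 0.0295], "rot": [0, 0, 0]},
  {"delta_pos": [0, -0.1172, 0.0295], "rot": [0, 0, 0]},
])

```text
time_s: 17.38
eef_pos: [576.5, 233.5, 256.7]
eef_rot: [[0.161, 0.886, 0.434], [0.987, -0.146, -0.068], [0.003, 0.439, -0.898]]
wrist_force: [1.3, 4.7, -2.0]
width: 15.2
finger_force: 30.0
```

```bash
cat > arc.py <<'E'
from h import *
bplan([145,38,199],RG)
s=sense();p=BB.T@(s['eef_pos']-OO); g=p+[0,0,18.7]
q0=np.arctan2(g[2]-42,140-g[0]);r=np.hypot(g[2]-42,140-g[0]);print(q0,r)
M=np.array(s['eef_rot']).T@BB
for q in np.arange(q0-.08,-0.06,-0.08):
    d=np.array([140-r*np.cos(q)-(140-r*np.cos(q0)),0,r*(np.sin(q)-np.sin(q0))])
    print(round(q,2),(M@d/800).round(4))
E
python3 arc.py
```

```text
t 17.38 tcp bed [ 53.64  40.03 177.14] F bed [-0.4  4.8 -2. ] w 15.2 ff 30.0
dpos [-0.0021  0.1142 -0.0272] rot [ 0.0012 -0.0021 -0.0047] rows~ 1.5
1.0592529181720416 176.41911359237446
0.98 [-0.0001 -0.015   0.0092]
0.9 [-0.0001 -0.0293  0.0196]
0.82 [-0.0002 -0.0426  0.0311]
0.74 [-0.0003 -0.0551  0.0437]
0.66 [-0.0003 -0.0664  0.0572]
0.58 [-0.0004 -0.0767  0.0715]
0.5 [-0.0005 -0.0857  0.0866]
0.42 [-0.0005 -0.0936  0.1024]
0.34 [-0.0006 -0.1001  0.1188]
0.26 [-0.0006 -0.1053  0.1357]
0.18 [-0.0007 -0.1092  0.1529]
0.1 [-0.0007 -0.1117  0.1703]
0.02 [-0.0007 -0.1127  0.1879]
```

servo_tool([
  {"delta_pos": [-0.001, -0.015, 0.0092], "rot": [0, 0, 0]},
  {"delta_pos": [-0.001, -0.0293, 0.0196], "rot": [0, 0, 0]},
  {"delta_pos": [-0.001, -0.0426, 0.0311], "rot": [0, 0, 0]},
  {"delta_pos": [-0.001, -0.0551, 0.0437], "rot": [0, 0, 0]},
  {"delta_pos": [-0.001, -0.0664, 0.0572], "rot": [0, 0, 0]},
  {"delta_pos": [-0.001, -0.0767, 0.0715], "rot": [0, 0, 0]},
  {"delta_pos": [-0.001, -0.0857, 0.0866], "rot": [0, 0, 0]},
  {"delta_pos": [-0.001, -0.0857, 0.0866], "rot": [0, 0, 0]},
])

```text
time_s: 18.38
eef_pos: [547.0, 238.2, 164.1]
eef_rot: [[0.16, 0.886, 0.435], [0.987, -0.146, -0.067], [0.004, 0.44, -0.898]]
wrist_force: [9.0, 4.3, -5.3]
width: 15.3
finger_force: 30.0
```

```bash
python3 arc.py
```

```text
t 18.38 tcp bed [-13.8   39.92 107.04] F bed [ 5.1  5.6 -8.4] w 15.3 ff 30.0
dpos [-0.0014  0.1987 -0.1146] rot [ 0.0023 -0.0028 -0.0047] rows~ 2.9
0.49859066005511765 175.12046761968756
0.42 [-0.0001 -0.0078  0.0157]
0.34 [-0.0001 -0.0143  0.0319]
0.26 [-0.0002 -0.0195  0.0487]
0.18 [-0.0002 -0.0233  0.0657]
0.1 [-0.0003 -0.0257  0.0831]
0.02 [-0.0003 -0.0268  0.1006]
```

servo_tool([
  {"delta_pos": [-0.001, -0.0078, 0.0157], "rot": [0, 0, 0]},
  {"delta_pos": [-0.001, -0.0143, 0.0319], "rot": [0, 0, 0]},
  {"delta_pos": [-0.001, -0.0195, 0.0487], "rot": [0, 0, 0]},
  {"delta_pos": [-0.001, -0.0233, 0.0657], "rot": [0, 0, 0]},
  {"delta_pos": [-0.001, -0.0257, 0.0831], "rot": [0, 0, 0]},
  {"delta_pos": [-0.001, -0.0257, 0.0831], "rot": [0, 0, 0]},
])

```text
time_s: 19.12
eef_pos: [558.8, 236.0, 96.2]
eef_rot: [[0.161, 0.885, 0.436], [0.987, -0.146, -0.067], [0.004, 0.441, -0.897]]
wrist_force: [11.7, 3.2, -2.1]
width: 15.1
finger_force: 30.0
```

```bash
python3 arc.py
```

```text
t 19.12 tcp bed [-32.8   39.64  40.75] F bed [ 9.   5.  -6.7] w 15.1 ff 30.0
dpos [-0.0005  0.2229 -0.1971] rot [ 0.0043 -0.0037 -0.0054] rows~ 3.8
0.10066764925955828 173.6781806554975
0.02 [-0.0001 -0.0011  0.0173]
-0.06 [-0.0001 -0.0008  0.0347]
```

servo_tool([
  {"delta_pos": [0, -0.003, 0.008], "rot": [0, 0, 0]},
  {"delta_pos": [0, -0.003, 0.014], "rot": [0, 0, 0]},
  {"delta_pos": [0, -0.003, 0.019], "rot": [0, 0, 0]},
  {"delta_pos": [0, -0.003, 0.022], "rot": [0, 0, 0]},
  {"delta_pos": [0, -0.003, 0.024], "rot": [0, 0, 0]},
  {"delta_pos": [0, -0.003, 0.024], "rot": [0, 0, 0]},
])

```text
time_s: 19.88
eef_pos: [565.3, 235.2, 81.6]
eef_rot: [[0.161, 0.883, 0.44], [0.987, -0.147, -0.067], [0.006, 0.445, -0.896]]
wrist_force: [-5.2, 0.2, 33.1]
width: 15.0
finger_force: 30.0
```

```bash
python3 arc.py
```

```text
t 19.88 tcp bed [-33.3   39.93  24.74] F bed [ 9.9 -0.6 32. ] w 15.0 ff 30.0
dpos [-0.0005  0.2245 -0.2162] rot [ 0.0094 -0.0047 -0.0064] rows~ 4.0
0.008325599002978516 173.3050400054204
```

servo_tool([
  {"delta_pos": [0, 0, 0], "rot": [0, 0, 0]},
  {"delta_pos": [0, 0, 0], "rot": [0, 0, 0]},
  {"delta_pos": [0, 0, -0.002], "rot": [0, 0, 0]},
  {"delta_pos": [0, 0, -0.002], "rot": [0, 0, 0]},
], claw=0.45)

```text
time_s: 20.38
eef_pos: [560.6, 233.2, 77.8]
eef_rot: [[0.162, 0.887, 0.431], [0.987, -0.146, -0.071], [0.0, 0.437, -0.899]]
wrist_force: [0.7, 0.1, 0.8]
width: 39.3
finger_force: 0.0
```

servo_tool([
  {"delta_pos": [0, 0, -0.02], "rot": [0, 0, 0]},
  {"delta_pos": [0, 0, -0.05], "rot": [0, 0, 0]},
  {"delta_pos": [0, 0, -0.09], "rot": [0, 0, 0]},
  {"delta_pos": [0, 0, -0.12], "rot": [0, 0, 0]},
  {"delta_pos": [0, 0, -0.12], "rot": [0, 0, 0]},
  {"delta_pos": [0, 0, -0.12], "rot": [0, 0, 0]},
])

```text
time_s: 21.12
eef_pos: [519.6, 240.0, 164.0]
eef_rot: [[0.162, 0.887, 0.432], [0.987, -0.146, -0.07], [0.001, 0.438, -0.899]]
wrist_force: [0.3, -0.9, -1.0]
width: 39.7
finger_force: 0.0
```

```bash
python3 - <<'E'
from h import *
bplan([-33,38,60],RG)
im,W=cloud('wrist');Q=(W-OO)@BB
s,_=cloud('scene'); save('w6.png',np.hstack([cv2.resize(im,(400,300)),cv2.resize(s[180:360,230:400],(400,300))]))
hsv=cv2.cvtColor(im,cv2.COLOR_RGB2HSV)
m=cv2.inRange(hsv,(100,130,40),(125,255,255))>0
P=Q[m];P=P[(P[:,2]>30)&(P[:,0]<0)];print(len(P),np.percentile(P,[1,50,99],axis=0).round(1))
E
```

```text
t 21.12 tcp bed [-38.5   37.41 118.91] F bed [ 0.  -0.9 -1.1] w 39.7 ff 0.0
dpos [0.0009 0.0069 0.0736] rot [-0.0012  0.0016 -0.005 ] rows~ 0.9
1948 [[-40.9 -25.7  42.1]
 [-33.8  21.8  48.7]
 [-26.6  60.2  50.9]]
```

View pics/w6.png

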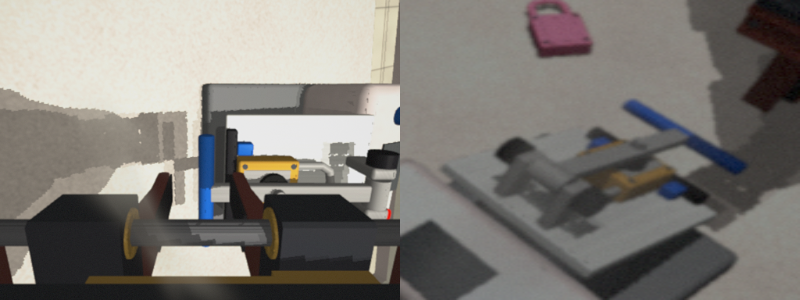

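The handle is down, with its bar top at bed z of about 50, which puts q near 0. The scene crop shows the pad on the padlock. I'll confirm with one firm push on the bar with closed fingertips.

servo_tool([
  {"delta_pos": [-0.02, 0.0056, 0], "rot": [0, 0, 0]},
  {"delta_pos": [-0.02, 0.0056, 0], "rot": [0, 0, 0]},
  {"delta_pos": [-0.02, 0.0056, 0.02], "rot": [0, 0, 0]},
  {"delta_pos": [-0.02, 0.0056, 0.05], "rot": [0, 0, 0]},
  {"delta_pos": [-0.02, 0.0056, 0.075], "rot": [0, 0, 0]},
  {"delta_pos": [-0.02, 0.0056, 0.081], "rot": [0, 0, 0]},
  {"delta_pos": [-0.02, 0.0056, 0.081], "rot": [0, 0, 0]},
], claw=0)

```text
time_s: 22.1
eef_pos: [548.9, 219.1, 107.7]
eef_rot: [[0.162, 0.887, 0.431], [0.987, -0.146, -0.071], [0.001, 0.437, -0.899]]
wrist_force: [-0.5, -0.3, 0.2]
width: 0.6
finger_force: 0.0
```

```bash
python3 - <<'E'
from h import *
bplan([-34,20,48],RG)
E
```

```text
t 22.1 tcp bed [-34.14  21.39  54.23] F bed [-0.4 -0.4  0.4] w 0.6 ff 0.0
dpos [-0.0017  0.0002  0.0078] rot [-0.0016  0.0018 -0.0052] rows~ 0.1
```

servo_tool([
  {"delta_pos": [0, 0, 0.003], "rot": [0, 0, 0]},
  {"delta_pos": [0, 0, 0.005], "rot": [0, 0, 0]},
  {"delta_pos": [0, 0, 0.006], "rot": [0, 0, 0]},
  {"delta_pos": [0, 0, 0.006], "rot": [0, 0, 0]},
])

```text
time_s: 22.6
eef_pos: [551.1, 219.0, 104.2]
eef_rot: [[0.162, 0.887, 0.433], [0.987, -0.146, -0.07], [0.001, 0.438, -0.899]]
wrist_force: [0.7, 0.4, -0.3]
width: 0.6
finger_force: 0.0
```

```bash
python3 - <<'E'
from h import *
bplan([-34,20,48],RG)
E
```

```text
t 22.6 tcp bed [-33.7   21.61  50.12] F bed [ 0.5  0.5 -0.6] w 0.6 ff 0.0
dpos [-0.002  -0.0004  0.0026] rot [-0.0003  0.0008 -0.0053] rows~ 0.0
```

servo_tool([
  {"delta_pos": [0, 0, 0.001], "rot": [0, 0, 0]},
  {"delta_pos": [0, 0, 0.0025], "rot": [0, 0, 0]},
  {"delta_pos": [0, 0, 0.004], "rot": [0, 0, 0]},
  {"delta_pos": [0, 0, 0.005], "rot": [0, 0, 0]},
  {"delta_pos": [0, 0, 0.005], "rot": [0, 0, 0]},
])

```text
time_s: 23.22
eef_pos: [551.8, 219.0, 103.2]
eef_rot: [[0.162, 0.886, 0.434], [0.987, -0.146, -0.07], [0.002, 0.44, -0.898]]
wrist_force: [-26.8, 0.4, 38.7]
width: 0.3
finger_force: 23.6
```

```bash
python3 - <<'E'
from h import *
bplan([-34,20,48],RG)
E
```

```text
t 23.23 tcp bed [-33.54  21.74  48.85] F bed [-6.9 -3.8 46.4] w 0.3 ff 23.6
dpos [-0.0022 -0.0006  0.0011] rot [ 0.0023  0.0001 -0.0056] rows~ 0.0
```

servo_tool([
  {"delta_pos": [0, 0, -0.01], "rot": [0, 0, 0]},
  {"delta_pos": [0, 0, -0.05], "rot": [0, 0, 0]},
  {"delta_pos": [0, 0, -0.1], "rot": [0, 0, 0]},
  {"delta_pos": [0, 0, -0.15], "rot": [0, 0, 0]},
  {"delta_pos": [0, -0.06, -0.2], "rot": [0, 0, 0]},
  {"delta_pos": [0, -0.06, -0.2], "rot": [0, 0, 0]},
  {"delta_pos": [0, -0.06, -0.2], "rot": [0, 0, 0]},
])

```text
time_s: 24.1
eef_pos: [441.4, 237.3, 223.6]
eef_rot: [[0.161, 0.887, 0.433], [0.987, -0.146, -0.069], [0.002, 0.439, -0.899]]
wrist_force: [0.4, -0.3, -0.1]
width: 0.8
finger_force: 0.0
```

```bash
python3 - <<'E'
from h import *
bplan([-34,20,48],RG)
t,W=cloud('top');save('t7.png',cv2.resize(t[50:290,100:360],(780,590)))
E
```

```text
t 24.1 tcp bed [-81.3   22.39 206.12] F bed [ 0.4 -0.2 -0.3] w 0.8 ff 0.0
dpos [-0.0028  0.0591  0.1977] rot [ 0.0003 -0.0004 -0.0045] rows~ 2.6
```

View pics/t7.png

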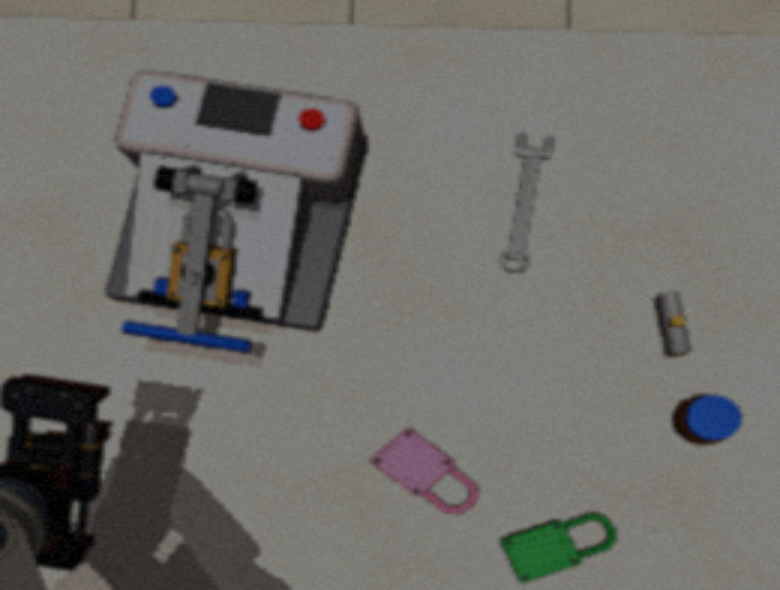

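The padlock at (200,275) is home against the ledge between the guides. The clamp is down with its handle at (187,337), the robot is clear, and the other things haven't moved.

```bash
python3 -c "
from plant import order
print(order.finish_job())"
```

```text
the job is handed in; nothing more can be done
None
```

I handed the job in at about 24 s: the padlock lies home against the ledge between the guides, the clamp is pressed down to its stop on it, the robot is clear, and the other things were left in place.

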